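Return the opened phones to their job trays

ROBOT

A 6-joint arm with a two-finger parallel gripper is mounted at the origin on the work surface. World frame = base frame: x ahead of the robot, y to its left, z up, the work surface at z = 0. Lengths are in m, angles in rad, forces in N, time in s.
With the tool pointing down it reaches from about 0.35 to 0.775 m from the base axis. Payload 5.5 kg.
Tool frame: the origin (TCP) lies at the very end of the fingers, on their centre line; the grasp point (between the pads) lies 19 mm behind it (manip.tcp_to_grasp is the distance from the TCP to the grasp point, in m); z points along the fingers, y is the line along which they close (so a half turn about z gives the same grasp; the last joint's range is limited). The gripper opens to 85 mm and grips with 20 to 120 N. Pads are 22 mm wide; open, the fingers measure 114 mm over their backs; the gripper's body (76 mm by 85 mm) begins 54 mm behind the grasp point. The pads swing forward as they close: fully open they stand 13 mm farther back than shut.
Start: joints at [1.111, 0.313, 0.046, 1.304, 0, 1.431], TCP at [0.181, 0.546, 0.231] pointing down, gripper open.
Joint ranges: [-2.76, 2.76], [-0.86, 1.69], [-1.03, 1.26], [-2.2, 2.34], [-1.47, 1.5], [-3.14, 3.14]. Speed limits (rad/s): [2.57, 2.57, 3.14, 3.14, 3.14, 3.14].

INTERFACE

Orientations are given as a unit quaternion [w, x, y, z].
In Python, from cell import manip gives the robot as it stands.
- The arm moves only by the shell command python3 -m pendant 'ROWS' [FORCE]. ROWS is text: rows parted by semicolons, each of 5 numbers parted by spaces: the shift along the tool's x, y, z in units of 25 mm (1.0 is 25 mm), then the turn about the tool's z in units of 5 degrees (1.0 is 5 degrees), then the closure, from 0 (fully open) to 1 (shut). A call has 1 to 8 rows; each row is the pose to reach, as a shift and turn from the pose commanded when the call began, along the tool's axes at that moment; what a row does not reach only later rows make up. A row lasts 1/10 s, in which the tool goes at most 50 mm and 8.59 degrees, less where a joint would pass 70% of its speed; a pose out of reach is approached as far as the arm can. A call with a gripper value outside its range is refused whole. The fingers move at their own pace and stop on an object; FORCE is the grip in N (left out, the last holds). Time passes only in rows, so rows that repeat a pose let the fingers close. It gives the time, the measured TCP pose, the force, the opening and the grip force at its end, in the units of the state.
- manip.sense(): the state, without advancing time (a new reading comes with each control period).
- manip.snapshot(name): name is "scene" or "top" or "wrist"; returns the picture (420x560x3 uint8, red, green, blue); there is no depth.
- manip.calibration(name): a dict with "fx", "fy", "cx", "cy" (pixels), "R" (3x3) and "t" (3): a world point X has camera coordinates R X + t. Camera axes: x right, y down, z forward; pixel columns grow to the right and rows downward; lengths in m; the calibration is good to about 2 mm. A picture is of the moment at which its call begins: read the wrist's pose just before it. calibration takes no time and is no camera call; for the wrist camera it gives the pose at the moment of the call.
- manip.sign_off(): hands the job in; it is judged then, once.
The state is a dict: "time": time; "joints": joint angles; "dq": joint speeds; "joint_efforts": joint torques, N m; "eef_pos": TCP position; "ee_rot": TCP orientation; "wrist_force": force on the tool from outside, world axes, zero at the start; "torque": the same for the moment, N m; "gripper_width": opening from 0.0 (shut) to 1.0 (fully open); "grasp_force": force on a finger pad.
Only numpy, scipy, OpenCV 4.12 (cv2) and the standard library are available. Lean on these libraries where they do the work, as an engineer would, in place of code of your own. Each camera call takes 0.05 s, during which the arm holds its last target. There are 200 camera calls.

TASK

The three opened phones on the mat have their new batteries and must go back to their jobs: lay each one in the black tray that holds the back cover of its own colour, flat on the tray floor with the open side up, alongside the cover with its long sides roughly parallel to it and no part resting on it. Set the phones down, do not drop them, and leave the flux jar, the memory pack and the screwdriver where they are.

Things in the scene. Friction and masses are not known exactly. Their poses are not given: they have to be found in the camera images.
- phone_red: Loose phone with its back cover off, red frame (coloured rim and both ends) round a dark battery, a green board and silver shield cans; 126 long (x) x 60 wide (y) x 8.4 mm thick, inner parts up to 10 high, plain flat sides, about 0.14 kg. Lies on the 3 mm thick turquoise bench mat, open side up. Origin: centre of its underside; z up; camera end at +x.
- phone_white: Loose phone with its back cover off, white frame (coloured rim and both ends) round a dark battery, a green board and silver shield cans; 126 long (x) x 60 wide (y) x 8.4 mm thick, inner parts up to 10 high, plain flat sides, about 0.14 kg. Lies on the 3 mm thick turquoise bench mat, open side up. Origin: centre of its underside; z up; camera end at +x.
- phone_gold: Loose phone with its back cover off, gold frame (coloured rim and both ends) round a dark battery, a green board and silver shield cans; 126 long (x) x 60 wide (y) x 8.4 mm thick, inner parts up to 10 high, plain flat sides, about 0.14 kg. Lies on the 3 mm thick turquoise bench mat, open side up. Origin: centre of its underside; z up; camera end at +x.
- tray_red: Black open job tray with a thin red phone back cover in it (the trays are otherwise alike). 162 (x) x 176 (y) x 20 mm high, walls and floor 3, fixed to the bench. Origin: centre of its underside, at z = 0. The cover, 126 (along x) x 60 x 2 thick, is fixed on the floor, centre y = +52 (from +22 to +82). Free floor for the phone: y = -85 to +22 (middle -31), x = -78 to +78, 3 above the origin.
- tray_white: Black open job tray with a thin white phone back cover in it (the trays are otherwise alike). 162 (x) x 176 (y) x 20 mm high, walls and floor 3, fixed to the bench. Origin: centre of its underside, at z = 0. The cover, 126 (along x) x 60 x 2 thick, is fixed on the floor, centre y = +52 (from +22 to +82). Free floor for the phone: y = -85 to +22 (middle -31), x = -78 to +78, 3 above the origin.
- tray_gold: Black open job tray with a thin gold phone back cover in it (the trays are otherwise alike). 162 (x) x 176 (y) x 20 mm high, walls and floor 3, fixed to the bench. Origin: centre of its underside, at z = 0. The cover, 126 (along x) x 60 x 2 thick, is fixed on the floor, centre y = +52 (from +22 to +82). Free floor for the phone: y = -85 to +22 (middle -31), x = -78 to +78, 3 above the origin.
- flux_jar: Bystander: small amber jar with a yellow lid, 36 mm in diameter, 26 mm high, on the mat between phones. Origin: centre of its underside. To be left where it is.
- memory_pack: Bystander: pale clear clamshell with a green memory module, 76 (x) x 40 (y) x 10 mm high, on the mat between phones. Origin: centre of its underside. To be left where it is.
- screwdriver: Bystander: silver pen-shaped screwdriver lying on the bench left of the mat, 136 long along x (-65 to +71), 16 x 16 mm thick. Origin: on its underside, 15 towards the tip from the middle of the handle. To be left where it is.
Things that resemble listed ones, but are neither listed nor needed, are in the scene too. There is more than one size of the phone_red; the one meant has the size given above.

How it is judged:
By the outcome, as a careful person would: the job done as asked, in the order asked, and still so for the second after the job is handed in, with the robot touching nothing.
It also fails if it takes over 86 s, if anything falls off the work surface, if the arm or the gripper's body presses on something with over 40 N, if the wrist force passes 120 N, or if a joint passes its speed limit or range.

## Working session

There is one attempt and no reset: what is moved stays moved. The work goes in short steps, Python scripts to look and compute and a shell command to move; the robot and the scene stay as the last step left them, time stands still between calls to the robot, and variables do not carry over. Pictures are saved under pics/ and viewed, at most 14 in all, crops included, and the job is handed in when it is done.

```bash
mkdir -p pics; ls; python3 - <<'E'
from cell import manip
import cv2
for n in ("top","scene"):
    im=manip.snapshot(n); cv2.imwrite(f"pics/{n}0.png",im[:,:,::-1])
    print(n,manip.calibration(n))
s=manip.sense();print(s)
E
```

```text
pics
top {'fx': 387.78670350319777, 'fy': 387.78670350319777, 'cx': 275.6834547444699, 'cy': 204.2515878804184, 'R': array([[ 0.02296651, -0.99967552, -0.01101768],
       [-0.99668671, -0.02203494, -0.07829467],
       [ 0.0780265 ,  0.01277933, -0.99686938]]), 't': array([-0.00704418,  0.51680783,  1.01010826])}
scene {'fx': 481.43193169046054, 'fy': 481.43193169046054, 'cx': 282.9561839874422, 'cy': 212.1906087956843, 'R': array([[ 0.09772425,  0.99510622,  0.01461419],
       [ 0.82097867, -0.07230645, -0.5663619 ],
       [-0.56253355,  0.06734523, -0.82402708]]), 't': array([-0.05796299, -0.39050848,  1.53535565])}
{'time': 0.1, 'joints': array([ 1.11139220e+00,  3.13913036e-01,  4.50802806e-02,  1.30365419e+00,
       -2.38075971e-05,  1.43120246e+00]), 'dq': array([-0.00028553, -0.00323282,  0.00148028, -0.00018921, -0.00042036,
       -0.00018761]), 'joint_efforts': array([ 3.26761816e-03, -4.81724453e+01,  2.99243903e+01,  1.26914552e-02,
       -8.23169194e-05,  1.24974309e-05]), 'eef_pos': array([0.18056737, 0.54540087, 0.23050003]), 'ee_rot': array([-2.38026744e-04,  1.59224485e-01,  9.87242042e-01, -8.11189633e-04]), 'wrist_force': array([ 0.28674083,  0.67129335, -0.51615703]), 'torque': array([ 0.05041094,  0.0215128 , -0.00667164]), 'grasp_force': 0.0, 'gripper_width': 0.9953966574987256}
```

View pics/top0.png

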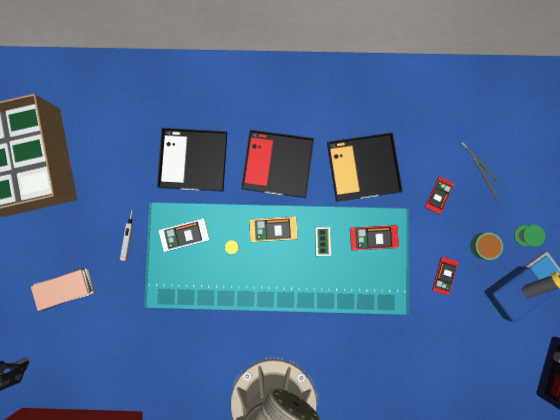

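View pics/scene0.png

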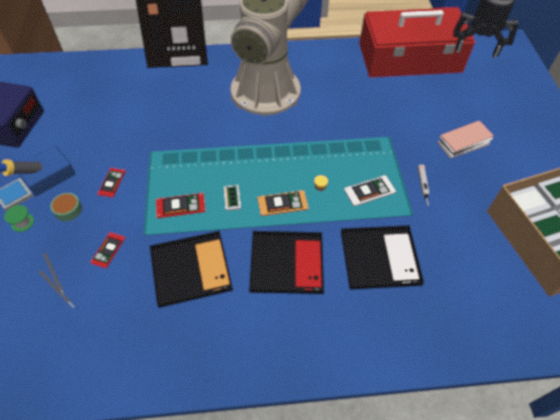

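The top view shows the phones on the mat: white (184,236), gold (274,230) and red (374,238). The trays are above them, white (192,160), red (278,164) and gold (364,167), each with its cover on the left (+y). Two smaller red phones lie off the mat at (440,195) and (445,275).

```bash
cat > h.py <<'E'
import numpy as np, cv2, sys
from cell import manip
from scipy.spatial.transform import Rotation as Ro
def cast(px,z,c):
    px=np.atleast_2d(np.asarray(px,float))
    d=np.c_[(px[:,0]-c['cx'])/c['fx'],(px[:,1]-c['cy'])/c['fy'],np.ones(len(px))]@c['R']
    o=-c['R'].T@c['t']; return (o+d*((z-o[2])/d[:,2])[:,None])[:,:2]
MASK={'red':lambda h,s,v:((h<6)|(h>174))&(s>140)&(v>90),
 'gold':lambda h,s,v:(h>10)&(h<25)&(s>90)&(v>110),
 'white':lambda h,s,v:(s<50)&(v>170)}
def rects(im,c,col,z,minpx=150,box=None):
    h,s,v=cv2.split(cv2.cvtColor(im,cv2.COLOR_RGB2HSV)); m=(MASK[col](h,s,v)).astype(np.uint8)
    if box: k=np.zeros_like(m); x0,y0,x1,y1=box; k[y0:y1,x0:x1]=1; m*=k
    m=cv2.morphologyEx(m,cv2.MORPH_CLOSE,np.ones((3,3)))
    out=[]
    for t in cv2.findContours(m,cv2.RETR_EXTERNAL,cv2.CHAIN_APPROX_NONE)[0]:
        if cv2.contourArea(t)<minpx: continue
        w=cast(t[:,0],z,c)*1000
        (x,y),(a,b),th=cv2.minAreaRect(w.astype(np.float32))
        if a<b: a,b,th=b,a,th+90
        out.append((np.array([x,y]),(a,b),(th+90)%180-90, t[:,0].mean(0)))
    return out
def tool():
    s=manip.sense(); q=s['ee_rot']; R=Ro.from_quat(q[[1,2,3,0]]).as_matrix(); return s,R
def goto(xy,z,long=None):
    """units from present pose to xy(mm), z(mm); long = world angle (deg) of phone's long side, tool x along it"""
    s,R=tool(); d=R.T@(np.array([xy[0],xy[1],z])/1000-s['eef_pos'])/.025
    tx=np.degrees(np.arctan2(R[1,0],R[0,0])); o=[]
    if long is not None:
        t=(long-tx+90)%180-90   # world ccw; tool z is down -> sign flips
        o=[round(-t/5,2), 'or',round((-t+(180 if t>0 else -180))/5,2)]
    print('t',round(s['time'],2),'pos',np.round(s['eef_pos']*1000,1),'j6',round(s['joints'][5],2),'toolx',round(tx,1),'tilt',np.round(R[:2,2],3),'d',np.round(d,2),'turn',o,'F',np.round(s['wrist_force'],1),'w',round(s['gripper_width'],3),'g',round(s['grasp_force'],1))
E
python3 - <<'E'
from h import *
im=cv2.imread('pics/top0.png')[:,:,::-1].copy(); c=manip.calibration('top')
for col in MASK:
    for z,box in((11.4,(150,205,408,285)),(5,(155,125,405,203))):
        for r in rects(im,c,col,z/1000,60,box): print(col,z,np.round(r[0]),np.round(r[1]),round(r[2],1),r[3].round())
h,s,v=cv2.split(cv2.cvtColor(im,cv2.COLOR_RGB2HSV)); m=((v<60)|((MASK['red'](h,s,v)|MASK['gold'](h,s,v)|MASK['white'](h,s,v)))).astype(np.uint8); m[:120]=0;m[202:]=0;m[:,:150]=0;m[:,412:]=0
for t in cv2.findContours(m,0,1)[0]:
    if cv2.contourArea(t)>1500: print('tray',[np.round(q,1) for q in cv2.minAreaRect((cast(t[:,0],.02,c)*1000).astype(np.float32))])
goto([400,0],200,90)
E
```

```text
red 11.4 [ 436. -258.] [124.  58.] -85.7 [374. 237.]
red 5 [641.  54.] [139.  61.] -6.9 [259. 160.]
gold 11.4 [452.  10.] [124.  58.] -85.7 [273. 229.]
gold 5 [ 622. -179.] [140.  63.] 9.4 [344. 169.]
white 11.4 [ 422. -122.] [74. 40.] 1.3 [323. 241.]
white 11.4 [449.  -2.] [27. 19.] 1.3 [278. 230.]
white 11.4 [431. 249.] [127.  60.] -74.1 [182. 235.]
white 5 [642. 286.] [137.  60.] -1.9 [174. 158.]
tray [array([ 624.1, -229.3]), array([160., 176.]), np.float64(9.3)]
tray [array([634.4, 232.1]), array([176.3, 160.4]), np.float64(88.1)]
t 0.1 pos [180.6 545.4 230.5] j6 1.43 toolx 161.7 tilt [-0.001 -0.002] d [-15.19 -17.95   1.25] turn [np.float64(14.34), 'or', np.float64(-21.66)] F [ 0.3  0.7 -0.5] w 0.995 g 0.0
```

```bash
python3 - <<'E'
from h import *
im=cv2.imread('pics/top0.png')[:,:,::-1].copy(); c=manip.calibration('top')
h,s,v=cv2.split(cv2.cvtColor(im,cv2.COLOR_RGB2HSV)); m=((v<75)|MASK['red'](h,s,v)).astype(np.uint8); m[:120]=0;m[200:]=0;m[:,:236]=0;m[:,320:]=0
for t in cv2.findContours(m,0,1)[0]:
    if cv2.contourArea(t)>800: print('tray',[np.round(q,1) for q in cv2.minAreaRect((cast(t[:,0],.02,c)*1000).astype(np.float32))])
goto([431,249],100,-74.1)
E
```

```text
tray [array([627.8,   2.7]), array([172.8, 161.9]), np.float64(83.6)]
t 0.1 pos [180.6 545.4 230.5] j6 1.43 toolx 161.7 tilt [-0.001 -0.002] d [-13.24  -8.1    5.23] turn [np.float64(11.16), 'or', np.float64(-24.84)] F [ 0.3  0.7 -0.5] w 0.995 g 0.0
```

```bash
python3 -m pendant '-13.24 -8.1 5.2 11.16 0;-13.24 -8.1 5.2 11.16 0;-13.24 -8.1 5.2 11.16 0;-13.24 -8.1 5.2 11.16 0;-13.24 -8.1 5.2 11.16 0;-13.24 -8.1 5.2 11.16 0;-13.24 -8.1 5.2 11.16 0;-13.24 -8.1 5.2 11.16 0' 30; python3 -c "
from h import *
goto([431,249],100,-74.1)"
```

```text
time: 0.9
eef_pos: [0.4264, 0.2546, 0.1035]
ee_rot: [-0.0, 0.603, 0.798, 0.0]
wrist_force: [-0.0, 0.5, 0.4]
gripper_width: 0.998
grasp_force: 0.0
t 0.9 pos [426.4 254.6 103.5] j6 1.67 toolx 105.8 tilt [-0.  0.] d [-0.26  0.12  0.14] turn [np.float64(-0.02), 'or', np.float64(35.98)] F [-0.   0.5  0.4] w 0.998 g 0.0
```

```bash
python3 -m pendant '-0.26 0.12 0 0 0;-0.26 0.12 0 0 0;-0.26 0.12 0 0 0' ; python3 -c "
from h import *
c=manip.calibration('wrist'); im=manip.snapshot('wrist'); cv2.imwrite('pics/w1.png',im[:,:,::-1])
for r in rects(im,c,'white',.0114,1500): print(r)
goto([431,249],3,-74.1)"
```

```text
time: 1.2
eef_pos: [0.4298, 0.2514, 0.1044]
ee_rot: [-0.0, 0.603, 0.798, 0.0]
wrist_force: [-0.1, 0.1, -0.5]
gripper_width: 1.002
grasp_force: 0.0
(array([629.65783691, 288.72183228]), (122.39146423339844, 58.8578987121582), -1.7624740600585938, array([505.98319328, 231.21288515]))
(array([429.36715698, 250.90316772]), (126.04328918457031, 60.20796585083008), -73.9849681854248, array([275.51282051, 204.47086247]))
t 1.25 pos [429.7 251.8 104.6] j6 1.66 toolx 106.0 tilt [-0.     0.001] d [-0.13  0.02  4.06] turn [np.float64(0.01), 'or', np.float64(-35.99)] F [ 0.5 -0.1  0.1] w 1.001 g 0.0
```

View pics/w1.png

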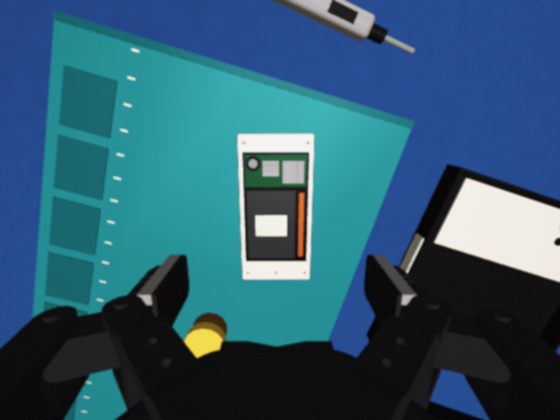

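The wrist view shows the white phone centred at (276,204), measuring 126 x 60 mm as it should. The finger tips stand either side of it.

```bash
python3 -m pendant '-0.1 0 2 0 0;-0.1 0 3.5 0 0;-0.1 0 4.1 0 0;-0.1 0 4.1 0 0;-0.1 0 4.1 0 0' && python3 -m pendant '0 0 0 0 0.3;0 0 0 0 0.4;0 0 0 0 0.5;0 0 0 0 0.5;0 0 0 0 0.5' 40;  python3 -c "
from h import *
im=manip.snapshot('wrist'); cv2.imwrite('pics/w2.png',im[:,:,::-1])
goto([431,249],3,-74.1)"
```

```text
time: 1.75
eef_pos: [0.4307, 0.2497, 0.0024]
ee_rot: [0.0, 0.602, 0.799, 0.0]
wrist_force: [-0.2, -0.3, 0.0]
gripper_width: 1.002
grasp_force: 0.0
time: 2.25
eef_pos: [0.4322, 0.2493, 0.0037]
ee_rot: [0.0, 0.603, 0.798, 0.002]
wrist_force: [-1.7, 0.8, 6.9]
gripper_width: 0.68
grasp_force: 41.1
t 2.3 pos [432.2 249.3   3.7] j6 1.65 toolx 105.9 tilt [0.003 0.002] d [ 0.   -0.05  0.03] turn [np.float64(-0.0), 'or', np.float64(36.0)] F [-1.3  1.2  7.4] w 0.683 g 41.1
```

View pics/w2.png

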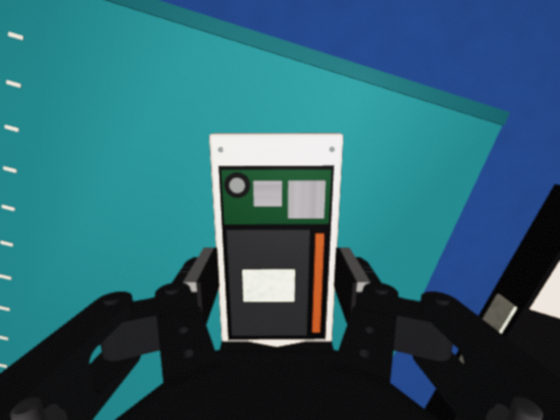

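The white phone is held between the pads at (275,285), and the opening of 0.68 (58 mm) agrees with its 60 mm width. Next I lift it.

```bash
python3 -m pendant '0 0 -0.6 0 0.5;0 0 -1.5 0 0.5;0 0 -2.8 0 0.5;0 0 -2.8 0 0.5;0 0 -2.8 0 0.5';  python3 -c "
from h import *
goto([633,202],75,-1.9)"
```

```text
time: 2.8
eef_pos: [0.432, 0.2488, 0.0729]
ee_rot: [0.001, 0.603, 0.798, 0.001]
wrist_force: [0.2, -0.3, -1.2]
gripper_width: 0.679
grasp_force: 43.1
t 2.8 pos [432.  248.8  72.9] j6 1.66 toolx 105.9 tilt [0.003 0.001] d [-4.    7.22 -0.06] turn [np.float64(-14.45), 'or', np.float64(21.55)] F [ 0.2 -0.3 -1.2] w 0.679 g 43.1
```

```bash
python3 -m pendant '-4 7.2 0 -14.4 0.5;-4 7.2 0 -14.4 0.5;-4 7.2 0 -14.4 0.5;-4 7.2 0 -14.4 0.5;-4 7.2 0 -14.4 0.5;-4 7.2 0 -14.4 0.5;-4 7.2 0 -14.4 0.5;-4 7.2 0 -14.4 0.5' && python3 -m pendant '0 0 0 0 0.5;0 0 0 0 0.5';  python3 -c "
from h import *
goto([633,202],4,-1.9)
c=manip.calibration('wrist'); im=manip.snapshot('wrist'); cv2.imwrite('pics/w3.png',im[:,:,::-1])
for z in(.005,.08): print([ [np.round(q,1) for q in r] for r in rects(im,c,'white',z,1500)])"
```

```text
time: 3.6
eef_pos: [0.6305, 0.201, 0.0695]
ee_rot: [-0.002, 0.044, 0.999, -0.0]
wrist_force: [-0.5, 0.3, -2.0]
gripper_width: 0.678
grasp_force: 43.3
time: 3.8
eef_pos: [0.6308, 0.2013, 0.0705]
ee_rot: [-0.001, 0.049, 0.999, -0.0]
wrist_force: [-0.1, -0.1, -1.5]
gripper_width: 0.678
grasp_force: 43.2
t 3.8 pos [630.8 201.3  70.5] j6 0.29 toolx 174.4 tilt [-0.002 -0.   ] d [-0.09  0.04  2.66] turn [np.float64(-0.74), 'or', np.float64(35.26)] F [-0.1 -0.1 -1.5] w 0.678 g 43.2
[[array([683.6, 190.2]), array([40.9, 28.3]), np.float64(84.4), array([268.5, 284.8])], [array([654.9, 199.2]), array([173.4,  91.8]), np.float64(-5.6), array([277.4, 237.4])], [array([636. , 288.3]), array([126.8,  60.3]), np.float64(-1.8), array([397.3, 201.3])]]
[[array([640.3, 196.7]), array([26.2, 18.1]), np.float64(84.4), array([268.5, 284.8])], [array([621.9, 202.5]), array([111.1,  58.8]), np.float64(-5.6), array([277.4, 237.4])], [array([609.8, 259.6]), array([81.3, 38.7]), np.float64(-1.8), array([397.3, 201.3])]]
```

View pics/w3.png

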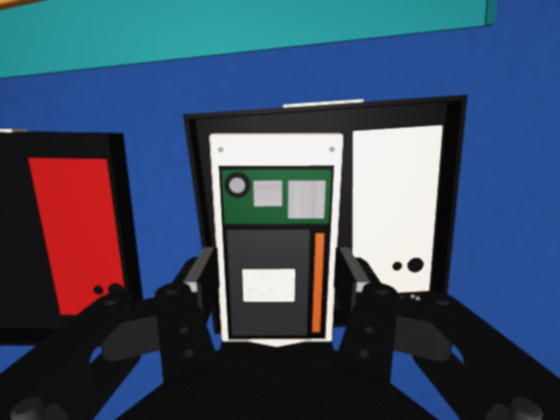

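The held phone is at (277,240) and the white cover at (397,200), measuring 127 x 60 mm. There is room to set down with a 4 mm shift in y.

```bash
python3 -m pendant '-0.09 0.17 0 -0.72 0.5;-0.09 0.17 1.2 -0.72 0.5;-0.09 0.17 2.2 -0.72 0.5;-0.09 0.17 2.5 -0.72 0.5;-0.09 0.17 2.56 -0.72 0.5;-0.09 0.17 2.62 -0.72 0.5;-0.09 0.17 2.62 -0.72 0.5';  python3 -c "
from h import *
goto([633.4,205.3],4,-1.8)"
```

```text
time: 4.55
eef_pos: [0.6352, 0.2057, 0.0075]
ee_rot: [0.001, 0.016, 1.0, 0.0]
wrist_force: [0.7, 0.6, -1.4]
gripper_width: 0.68
grasp_force: 43.3
t 4.55 pos [635.2 205.7   7.5] j6 0.22 toolx 178.2 tilt [0.002 0.   ] d [ 0.07 -0.02  0.14] turn [np.float64(0.0), 'or', np.float64(-36.0)] F [ 0.7  0.6 -1.4] w 0.68 g 43.3
```

```bash
python3 -m pendant '0 0 0.06 0 0.5;0 0 0.1 0 0.5;0 0 0.14 0 0.5;0 0 0.14 0 0.5' && python3 -m pendant '0 0 0.03 0 0.5;0 0 0.03 0 0.5'
```

```text
time: 4.95
eef_pos: [0.6347, 0.2056, 0.0039]
ee_rot: [0.001, 0.015, 1.0, 0.0]
wrist_force: [-1.3, -0.1, 3.9]
gripper_width: 0.676
grasp_force: 44.0
time: 5.15
eef_pos: [0.6347, 0.2057, 0.0038]
ee_rot: [0.001, 0.015, 1.0, 0.0]
wrist_force: [-3.6, -1.0, 8.7]
gripper_width: 0.675
grasp_force: 44.6
```

```bash
python3 -m pendant '0 0 0 0 0.3;0 0 0 0 0.26;0 0 0 0 0.22;0 0 0 0 0.2;0 0 0 0 0.2;0 0 -0.3 0 0.2;0 0 -1 0 0.2;0 0 -2 0 0.2' && python3 -m pendant '0 0 -2 0 0;0 0 -2 0 0;0 0 -2 0 0'; python3 -c "
from h import *
goto([452,10],90,-85.7)
c=manip.calibration('wrist'); im=manip.snapshot('wrist'); cv2.imwrite('pics/w4.png',im[:,:,::-1])
print([ [np.round(q,1) for q in r] for r in rects(im,c,'white',.0114,1500)])
print([ [np.round(q,1) for q in r] for r in rects(im,c,'red',.005,1500)])"
```

```text
time: 5.95
eef_pos: [0.633, 0.2053, 0.0514]
ee_rot: [-0.002, 0.015, 1.0, -0.0]
wrist_force: [-0.1, -0.2, -0.2]
gripper_width: 0.797
grasp_force: 0.0
time: 6.25
eef_pos: [0.6358, 0.2059, 0.1047]
ee_rot: [0.002, 0.015, 1.0, 0.001]
wrist_force: [-1.4, 0.1, -0.3]
gripper_width: 0.998
grasp_force: 0.0
t 6.25 pos [635.8 205.9 104.7] j6 0.22 toolx 178.2 tilt [0.005 0.001] d [ 7.11 -8.06  0.54] turn [np.float64(16.79), 'or', np.float64(-19.21)] F [-1.4  0.1 -0.3] w 0.998 g 0.0
[[array([634.2, 286. ]), array([123.2,  59.1]), np.float64(-1.8), array([372.3, 198.6])], [array([632.8, 205.9]), array([125.2,  60. ]), np.float64(-1.7), array([275.6, 199.1])]]
[[array([633.7,  53.9]), array([127.6,  57.1]), np.float64(-6.4), array([ 97.2, 204. ])]]
```

View pics/w4.png

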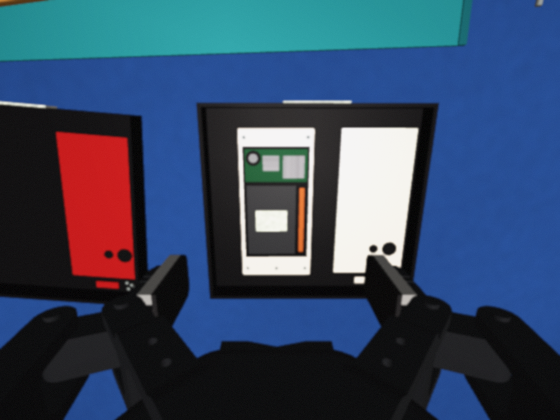

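White lies flat and parallel to its cover at (276,199), with size and angle as expected. Gold next.

```bash
python3 -m pendant '7.1 -8.06 0 16.8 0;7.1 -8.06 0 16.8 0;7.1 -8.06 0 16.8 0;7.1 -8.06 0 16.8 0;7.1 -8.06 0 16.8 0;7.1 -8.06 0 16.8 0;7.1 -8.06 0 16.8 0;7.1 -8.06 0 16.8 0' && python3 -m pendant '0 0 0 1.2 0;0 0 0 1.2 0;0 0 0 1.2 0'; python3 -c "
from h import *
c=manip.calibration('wrist'); im=manip.snapshot('wrist')
R=[r for r in rects(im,c,'gold',.0114,1500)]
print([ [np.round(q,1) for q in r] for r in R])
for r in R: goto(r[0],4.5,r[2])
"
```

```text
time: 7.1
eef_pos: [0.4487, 0.0091, 0.1009]
ee_rot: [-0.001, 0.581, 0.814, -0.001]
wrist_force: [0.0, -0.6, 0.5]
gripper_width: 1.0
grasp_force: 0.0
time: 7.4
eef_pos: [0.4497, 0.0097, 0.1011]
ee_rot: [-0.001, 0.618, 0.786, -0.0]
wrist_force: [-0.2, -0.4, -0.2]
gripper_width: 0.999
grasp_force: 0.0
[[array([450.6,  11.9]), array([125.3,  59.4]), np.float64(-85.2), array([278.6, 203.1])]]
t 7.45 pos [449.9   9.7 101.3] j6 1.18 toolx 103.6 tilt [-0.001  0.   ] d [0.07 0.05 3.87] turn [np.float64(1.76), 'or', np.float64(-34.24)] F [ 0.  -0.3 -1. ] w 1.0 g 0.0
```

```bash
python3 -m pendant '0.07 0.05 0 1.76 0;0.07 0.05 1.5 1.76 0;0.07 0.05 3 1.76 0;0.07 0.05 3.84 1.76 0;0.07 0.05 3.84 1.76 0;0.07 0.05 3.84 1.76 0' && python3 -m pendant '0 0 0 0 0.3;0 0 0 0 0.4;0 0 0 0 0.5;0 0 0 0 0.5;0 0 0 0 0.5' && python3 -m pendant '0 0 -0.6 0 0.5;0 0 -1.5 0 0.5;0 0 -2.8 0 0.5;0 0 -2.8 0 0.5;0 0 -2.8 0 0.5';  python3 -c "
from h import *
goto([629,-258],72,9.3)"
```

```text
time: 8.05
eef_pos: [0.451, 0.0117, 0.006]
ee_rot: [-0.001, 0.677, 0.736, -0.0]
wrist_force: [-0.1, -0.2, 0.5]
gripper_width: 1.001
grasp_force: 0.0
time: 8.55
eef_pos: [0.4529, 0.011, 0.0094]
ee_rot: [0.002, 0.678, 0.735, 0.001]
wrist_force: [-6.2, -0.5, 26.4]
gripper_width: 0.5
grasp_force: 13.3
time: 9.05
eef_pos: [0.4526, 0.0114, 0.0774]
ee_rot: [0.002, 0.678, 0.735, 0.001]
wrist_force: [-0.2, 0.4, 0.4]
gripper_width: 0.499
grasp_force: 0.0
t 9.05 pos [452.6  11.4  77.4] j6 1.34 toolx 94.7 tilt [ 0.004 -0.   ] d [-11.32   6.15   0.25] turn [np.float64(17.08), 'or', np.float64(-18.92)] F [-0.2  0.4  0.4] w 0.499 g 0.0
```

The grip slipped over the phone because the tool was at 6 mm instead of about 2.5. I'll reopen and look again.

```bash
python3 -m pendant '0 0 -0.9 0 0;0 0 -0.9 0 0;0 0 -0.9 0 0;0 0 -0.9 0 0;0 0 -0.9 0 0'; python3 -c "
from h import *
c=manip.calibration('wrist'); im=manip.snapshot('wrist'); cv2.imwrite('pics/w5.png',im[:,:,::-1])
R=[r for r in rects(im,c,'gold',.0114,1500)]
print([ [np.round(q,1) for q in r] for r in R])
for r in R: goto(r[0],2.4,r[2])
"
```

```text
time: 9.55
eef_pos: [0.4506, 0.0117, 0.0974]
ee_rot: [-0.001, 0.678, 0.735, -0.0]
wrist_force: [0.7, -1.0, -1.0]
gripper_width: 1.0
grasp_force: 0.0
[[array([450.9,  12. ]), array([125.1,  59.5]), np.float64(-85.2), array([276.7, 205.9])]]
t 9.6 pos [450.7  11.7  97.6] j6 1.34 toolx 94.7 tilt [-0.002  0.   ] d [0.01 0.01 3.81] turn [np.float64(-0.02), 'or', np.float64(35.98)] F [-0.4  1.1  1.1] w 0.999 g 0.0
```

View pics/w5.png

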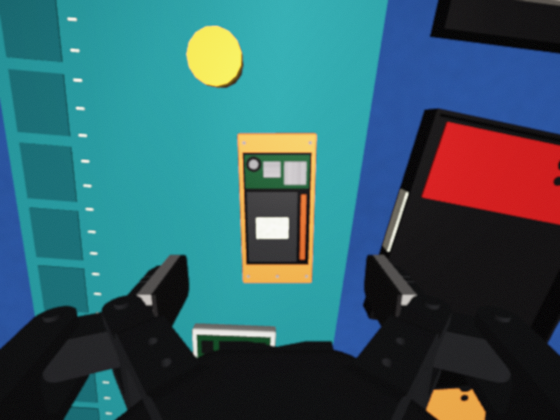

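The gold phone has not moved: (277,206), still flat. I'll retry lower.

```bash
python3 -m pendant '0 0 1.5 0 0;0 0 3 0 0;0 0 3.8 0 0;0 0 3.84 0 0;0 0 3.84 0 0;0 0 3.84 0 0'; python3 -c "
from h import *
goto([450.9,12],2.4,-85.2)"
```

```text
time: 10.2
eef_pos: [0.4524, 0.0114, 0.0035]
ee_rot: [0.001, 0.678, 0.735, 0.001]
wrist_force: [0.3, -0.9, -0.2]
gripper_width: 0.997
grasp_force: 0.0
t 10.2 pos [452.4  11.4   3.5] j6 1.34 toolx 94.7 tilt [ 0.002 -0.   ] d [ 0.03 -0.06  0.04] turn [np.float64(-0.03), 'or', np.float64(35.97)] F [ 0.3 -0.9 -0.2] w 0.997 g 0.0
```

```bash
python3 -m pendant '0 0 0.06 0 0;0 0 0.06 0 0.3;0 0 0.06 0 0.4;0 0 0.06 0 0.5;0 0 0.06 0 0.5;0 0 0.06 0 0.5'; python3 -c "
from h import *
goto([450.9,12],2.4,-85.2)"
```

```text
time: 10.8
eef_pos: [0.4519, 0.0115, 0.0019]
ee_rot: [0.001, 0.678, 0.735, 0.0]
wrist_force: [-2.0, -0.7, 7.4]
gripper_width: 0.685
grasp_force: 41.7
t 10.8 pos [451.9  11.5   1.9] j6 1.34 toolx 94.7 tilt [ 0.001 -0.   ] d [ 0.02 -0.04 -0.02] turn [np.float64(-0.02), 'or', np.float64(35.98)] F [-2.  -0.7  7.4] w 0.685 g 41.7
```

```bash
python3 -m pendant '0 0 -0.6 0 0.5;0 0 -1.5 0 0.5;0 0 -2.8 0 0.5;0 0 -2.8 0 0.5;0 0 -2.8 0 0.5';  python3 -c "
from h import *
goto([629,-258],72,9.3)"
```

```text
time: 11.3
eef_pos: [0.4519, 0.0115, 0.0715]
ee_rot: [0.001, 0.678, 0.735, 0.001]
wrist_force: [-0.3, -0.4, -1.9]
gripper_width: 0.686
grasp_force: 44.3
t 11.3 pos [451.9  11.5  71.5] j6 1.34 toolx 94.7 tilt [ 0.002 -0.   ] d [-11.32   6.18  -0.  ] turn [np.float64(17.08), 'or', np.float64(-18.92)] F [-0.3 -0.4 -1.9] w 0.686 g 44.3
```

```bash
python3 -m pendant '-11.32 6.18 0 -18.92 0.5;-11.32 6.18 0 -18.92 0.5;-11.32 6.18 0 -18.92 0.5;-11.32 6.18 0 -18.92 0.5;-11.32 6.18 0 -18.92 0.5;-11.32 6.18 0 -18.92 0.5;-11.32 6.18 0 -18.92 0.5;-11.32 6.18 0 -18.92 0.5';  python3 -c "
from h import *
goto([629,-258],72,9.3)"
```

```text
time: 12.1
eef_pos: [0.6292, -0.2615, 0.068]
ee_rot: [-0.0, 0.145, 0.989, -0.0]
wrist_force: [0.1, 0.4, -2.1]
gripper_width: 0.683
grasp_force: 44.3
t 12.1 pos [ 629.2 -261.5   68. ] j6 -0.22 toolx 163.3 tilt [-0.001 -0.   ] d [ 0.05  0.13 -0.16] turn [np.float64(-5.21), 'or', np.float64(30.79)] F [ 0.1  0.4 -2.1] w 0.683 g 44.3
```

```bash
python3 -m pendant '0 0 0 -5.2 0.5;0 0 0 -5.2 0.5;0 0 0 -5.2 0.5;0 0 0 -5.2 0.5;0 0 0 -5.2 0.5';  python3 -c "
from h import *
c=manip.calibration('wrist'); im=manip.snapshot('wrist'); cv2.imwrite('pics/w6.png',im[:,:,::-1])
R=[r for r in rects(im,c,'gold',.005,1500)]
for r in R:
  a=np.radians(r[2]); p=r[0]+83*np.array([np.sin(a),-np.cos(a)])
  print([np.round(q,1) for q in r],p); goto(p,3,r[2])"
```

```text
time: 12.6
eef_pos: [0.6276, -0.2574, 0.0693]
ee_rot: [-0.001, -0.078, 0.997, 0.001]
wrist_force: [0.4, -0.1, -2.2]
gripper_width: 0.679
grasp_force: 44.3
[array([ 649.5, -253.5]), array([165.6,  93.7]), np.float64(9.0), array([276.2, 224.4])] [ 662.48000201 -335.46589243]
t 12.65 pos [ 627.8 -257.5   69.7] j6 -0.66 toolx -171.0 tilt [-0.002  0.001] d [-0.89 -3.3   2.66] turn [np.float64(-0.01), 'or', np.float64(35.99)] F [ 0.4  0.  -1.1] w 0.685 g 44.3
[array([ 615.7, -177.4]), array([128.1,  62.2]), np.float64(9.5), array([390.9, 204.6])] [ 629.32155528 -259.29143349]
t 12.65 pos [ 627.8 -257.5   69.7] j6 -0.66 toolx -171.0 tilt [-0.002  0.001] d [-0.05 -0.08  2.67] turn [np.float64(-0.1), 'or', np.float64(35.9)] F [ 0.4  0.  -1.1] w 0.685 g 44.3
```

View pics/w6.png

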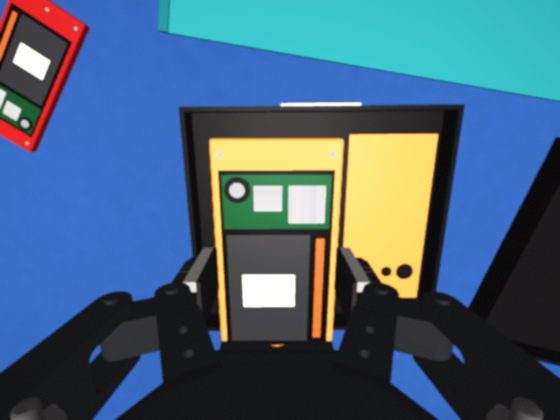

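Gold is held over its own tray, phone at (276,240) and cover at (391,205). Lowering it.

```bash
python3 -m pendant '-0.05 -0.08 0.8 -0.1 0.5;-0.05 -0.08 1.8 -0.1 0.5;-0.05 -0.08 2.3 -0.1 0.5;-0.05 -0.08 2.4 -0.1 0.5;-0.05 -0.08 2.5 -0.1 0.5;-0.05 -0.08 2.5 -0.1 0.5'
```

```text
time: 13.25
eef_pos: [0.6305, -0.2599, 0.0092]
ee_rot: [0.0, -0.084, 0.996, -0.0]
wrist_force: [-0.5, 0.5, -1.5]
gripper_width: 0.68
grasp_force: 44.2
```

```bash
python3 -m pendant '0 0 0.08 0 0.5;0 0 0.14 0 0.5;0 0 0.2 0 0.5;0 0 0.23 0 0.5;0 0 0.23 0 0.5' && python3 -m pendant '0 0 0.03 0 0.5;0 0 0.05 0 0.5;0 0 0.05 0 0.5'
```

```text
time: 13.75
eef_pos: [0.6298, -0.2596, 0.0026]
ee_rot: [-0.0, -0.084, 0.996, 0.0]
wrist_force: [0.3, -0.5, -1.3]
gripper_width: 0.685
grasp_force: 44.3
time: 14.05
eef_pos: [0.6301, -0.2597, 0.0021]
ee_rot: [0.0, -0.084, 0.996, -0.0]
wrist_force: [-2.0, 0.4, 3.5]
gripper_width: 0.684
grasp_force: 44.8
```

Contact with the tray floor, so I release and retreat, then head to the red phone.

```bash
python3 -m pendant '0 0 0 0 0.3;0 0 0 0 0.26;0 0 0 0 0.22;0 0 0 0 0.2;0 0 0 0 0.2;0 0 -0.3 0 0.2;0 0 -1 0 0.2;0 0 -2 0 0.2' && python3 -m pendant '0 0 -2 0 0;0 0 -2 0 0;0 0 -2 0 0'; python3 -c "
from h import *
goto([436,-257],90,-85.5)
c=manip.calibration('wrist'); im=manip.snapshot('wrist'); cv2.imwrite('pics/w7.png',im[:,:,::-1])
print([ [np.round(q,1) for q in r] for r in rects(im,c,'gold',.0114,1500)])"
```

```text
time: 14.85
eef_pos: [0.6289, -0.2591, 0.0509]
ee_rot: [-0.001, -0.084, 0.996, 0.001]
wrist_force: [0.7, -0.0, 0.5]
gripper_width: 0.799
grasp_force: 0.0
time: 15.15
eef_pos: [0.6314, -0.2604, 0.1043]
ee_rot: [0.002, -0.084, 0.996, -0.001]
wrist_force: [-0.3, -0.9, -0.9]
gripper_width: 1.001
grasp_force: 0.0
t 15.15 pos [ 631.4 -260.4  104.3] j6 -0.68 toolx -170.4 tilt [ 0.004 -0.002] d [7.69 1.44 0.54] turn [np.float64(-16.97), 'or', np.float64(19.03)] F [-0.3 -0.9 -0.9] w 1.001 g 0.0
[[array([ 630. , -259.5]), array([127.1,  61.7]), np.float64(9.7), array([277.6, 201.4])], [array([ 619.4, -179.1]), array([134.9,  60.9]), np.float64(9.4), array([375.1, 203.2])]]
```

View pics/w7.png

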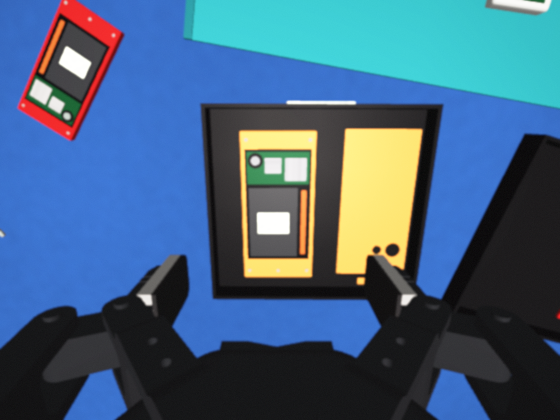

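Gold is flat and parallel to its cover at (278,201), with free floor between them. Now the red phone.

```bash
python3 -m pendant '7.69 1.44 0.2 19 0;7.69 1.44 0.2 19 0;7.69 1.44 0.2 19 0;7.69 1.44 0.2 19 0;7.69 1.44 0.2 19 0;7.69 1.44 0.2 19 0;7.69 1.44 0.2 19 0;7.69 1.44 0.2 19 0' && python3 -m pendant '0 0 0 5 0;0 0 0 5 0;0 0 0 5 0;0 0 0 5 0'; python3 -c "
from h import *
c=manip.calibration('wrist'); im=manip.snapshot('wrist')
for r in rects(im,c,'red',.0114,1500): print([np.round(q,1) for q in r]); goto(r[0],2.4,r[2])
"
```

```text
time: 16.0
eef_pos: [0.4332, -0.2555, 0.0952]
ee_rot: [-0.001, 0.496, 0.868, 0.0]
wrist_force: [0.0, -0.1, -0.6]
gripper_width: 1.001
grasp_force: 0.0
time: 16.4
eef_pos: [0.4334, -0.2555, 0.0952]
ee_rot: [-0.001, 0.67, 0.742, -0.0]
wrist_force: [-1.0, -0.6, -0.5]
gripper_width: 1.001
grasp_force: 0.0
[array([ 435., -257.]), array([124.8,  58.7]), np.float64(-85.5), array([278.1, 209.2])]
t 16.45 pos [ 433.5 -255.6   95.3] j6 0.77 toolx 96.0 tilt [-0.002  0.002] d [-0.07  0.06  3.72] turn [np.float64(0.31), 'or', np.float64(-35.69)] F [-0.4  0.3 -0.5] w 0.999 g 0.0
```

```bash
python3 -m pendant '0.07 0.06 0 0.3 0;0.07 0.06 1.5 0.3 0;0.07 0.06 3 0.3 0;0.07 0.06 3.7 0.3 0;0.07 0.06 3.74 0.3 0;0.07 0.06 3.74 0.3 0;0.07 0.06 3.74 0.3 0'
```

```text
time: 17.15
eef_pos: [0.4365, -0.2551, 0.004]
ee_rot: [0.001, 0.679, 0.734, 0.0]
wrist_force: [0.1, 0.8, 0.5]
gripper_width: 1.0
grasp_force: 0.0
```

```bash
python3 -m pendant '0 0 0.06 0 0;0 0 0.06 0 0.3;0 0 0.06 0 0.4;0 0 0.06 0 0.5;0 0 0.06 0 0.5;0 0 0.06 0 0.5'
```

```text
time: 17.75
eef_pos: [0.436, -0.2547, 0.0024]
ee_rot: [0.001, 0.68, 0.734, 0.0]
wrist_force: [-1.3, 0.7, 5.6]
gripper_width: 0.686
grasp_force: 41.9
```

```bash
python3 -m pendant '0 0 -0.6 0 0.5;0 0 -1.5 0 0.5;0 0 -2.8 0 0.5;0 0 -2.8 0 0.5;0 0 -2.8 0 0.5';  python3 -c "
from h import *
goto([624.5,-28.6],72,-6.4)"
```

```text
time: 18.25
eef_pos: [0.4362, -0.2548, 0.072]
ee_rot: [0.001, 0.68, 0.734, 0.0]
wrist_force: [-0.3, 0.0, -1.8]
gripper_width: 0.681
grasp_force: 43.9
t 18.25 pos [ 436.2 -254.8   72. ] j6 0.81 toolx 94.4 tilt [ 0.002 -0.001] d [8.45 8.2  0.  ] turn [np.float64(-15.84), 'or', np.float64(20.16)] F [-0.3  0.  -1.8] w 0.681 g 43.9
```

```bash
python3 -m pendant '8.45 8.2 0 -15.8 0.5;8.45 8.2 0 -15.8 0.5;8.45 8.2 0 -15.8 0.5;8.45 8.2 0 -15.8 0.5;8.45 8.2 0 -15.8 0.5;8.45 8.2 0 -15.8 0.5;8.45 8.2 0 -15.8 0.5;8.45 8.2 0 -15.8 0.5' && python3 -m pendant '0 0 0 -2 0.5;0 0 0 -2 0.5;0 0 0 -2 0.5';  python3 -c "
from h import *
c=manip.calibration('wrist'); im=manip.snapshot('wrist'); cv2.imwrite('pics/w8.png',im[:,:,::-1])
R=[r for r in rects(im,c,'red',.005,1500)]
for r in R:
  a=np.radians(r[2]); p=r[0]+83*np.array([np.sin(a),-np.cos(a)])
  print([np.round(q,1) for q in r],p); goto(p,3,r[2])"
```

```text
time: 19.05
eef_pos: [0.6235, -0.0261, 0.0689]
ee_rot: [-0.002, 0.142, 0.99, 0.0]
wrist_force: [-0.7, -1.0, -1.5]
gripper_width: 0.678
grasp_force: 44.0
time: 19.35
eef_pos: [0.6231, -0.028, 0.07]
ee_rot: [-0.001, 0.061, 0.998, 0.0]
wrist_force: [-0.6, -0.4, -1.1]
gripper_width: 0.681
grasp_force: 44.0
[array([647.4, -30.8]), array([161.9,  94. ]), np.float64(-7.1), array([276. , 227.8])] [ 637.20109799 -113.12488821]
t 19.4 pos [623.3 -28.1  70.4] j6 -0.05 toolx 173.0 tilt [-0.002  0.   ] d [-0.97 -3.31  2.69] turn [np.float64(0.0), 'or', np.float64(-36.0)] F [-0.   0.7 -1.5] w 0.681 g 44.0
[array([634.1,  56.4]), array([128.5,  62.3]), np.float64(-6.4), array([396.5, 205.1])] [624.78030909 -26.09450222]
t 19.4 pos [623.3 -28.1  70.4] j6 -0.05 toolx 173.0 tilt [-0.002  0.   ] d [-0.05  0.09  2.7 ] turn [np.float64(-0.12), 'or', np.float64(35.88)] F [-0.   0.7 -1.5] w 0.681 g 44.0
```

View pics/w8.png

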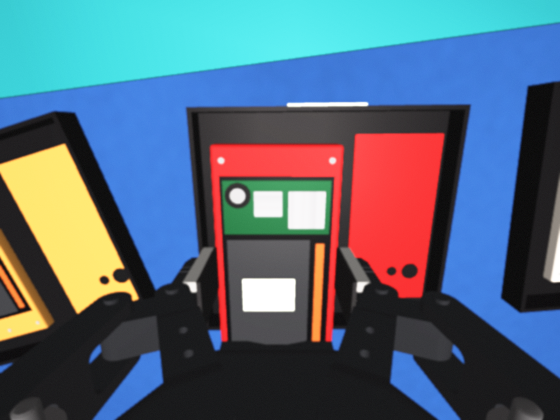

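Red is held over the red tray, phone at (276,240) and cover at (397,205). Lowering it.

```bash
python3 -m pendant '-0.05 0.05 0.8 -0.1 0.5;-0.05 0.05 1.8 -0.1 0.5;-0.05 0.05 2.3 -0.1 0.5;-0.05 0.05 2.4 -0.1 0.5;-0.05 0.05 2.5 -0.1 0.5;-0.05 0.05 2.5 -0.1 0.5' && python3 -m pendant '0 0 0.08 0 0.5;0 0 0.14 0 0.5;0 0 0.2 0 0.5;0 0 0.23 0 0.5;0 0 0.23 0 0.5'
```

```text
time: 20.0
eef_pos: [0.626, -0.0272, 0.0096]
ee_rot: [0.001, 0.056, 0.998, -0.0]
wrist_force: [0.4, -0.6, -1.6]
gripper_width: 0.682
grasp_force: 44.0
time: 20.5
eef_pos: [0.6253, -0.027, 0.0032]
ee_rot: [-0.0, 0.056, 0.998, 0.0]
wrist_force: [-0.5, 0.5, -2.0]
gripper_width: 0.68
grasp_force: 44.0
```

```bash
python3 -m pendant '0 0 0.03 0 0.5;0 0 0.06 0 0.5;0 0 0.06 0 0.5'
```

```text
time: 20.8
eef_pos: [0.6256, -0.0271, 0.0026]
ee_rot: [0.0, 0.056, 0.998, 0.0]
wrist_force: [-2.2, -0.1, 4.0]
gripper_width: 0.683
grasp_force: 44.6
```

```bash
python3 -m pendant '0 0 0 0 0.3;0 0 0 0 0.26;0 0 0 0 0.22;0 0 0 0 0.2;0 0 0 0 0.2;0 0 -0.3 0 0.2;0 0 -1 0 0.2;0 0 -2 0 0.2' && python3 -m pendant '2 0 -5 0 0;4 0 -5 0 0;6 0 -5 0 0;8 0 -6 0 0;9 0 -6 0 0;9 0 -6 0 0;9 0 -6 0 0'; python3 -c "
from h import *
c=manip.calibration('top'); im=manip.snapshot('top'); cv2.imwrite('pics/t9.png',im[:,:,::-1])
for col in MASK: print(col,[[np.round(q,1) for q in r] for r in rects(im,c,col,.0114,300,(150,125,410,290))])"
```

```text
time: 21.6
eef_pos: [0.6242, -0.0269, 0.0513]
ee_rot: [-0.001, 0.056, 0.998, 0.0]
wrist_force: [-0.1, 0.5, -0.3]
gripper_width: 0.799
grasp_force: 0.0
time: 22.3
eef_pos: [0.3986, -0.0014, 0.2038]
ee_rot: [0.001, 0.055, 0.998, -0.0]
wrist_force: [1.1, -0.8, -0.1]
gripper_width: 1.001
grasp_force: 0.0
red [[array([629.5, -28.7]), array([127.4,  60.6]), np.float64(-6.7), array([289. , 163.4])], [array([639.4,  53.8]), array([137.9,  60.4]), np.float64(-6.7), array([258.5, 159.8])]]
gold [[array([ 620.9, -177.3]), array([138.8,  61.8]), np.float64(9.4), array([344.3, 168.8])], [array([ 631.3, -261.3]), array([127.2,  61. ]), np.float64(9.7), array([375.2, 164.7])]]
white [[array([ 338.5, -101. ]), array([96.9, 45.7]), np.float64(-11.2), array([313.6, 272.7])], [array([340.6,   7.1]), array([146.8, 126.8]), np.float64(79.3), array([272.3, 269.1])], [array([358.6, 113. ]), array([149.6,  49. ]), np.float64(-12.5), array([233.7, 263.6])], [array([641.1, 284.4]), array([136.4,  59.5]), np.float64(-1.9), array([173.7, 157.5])]]
```

View pics/t9.png

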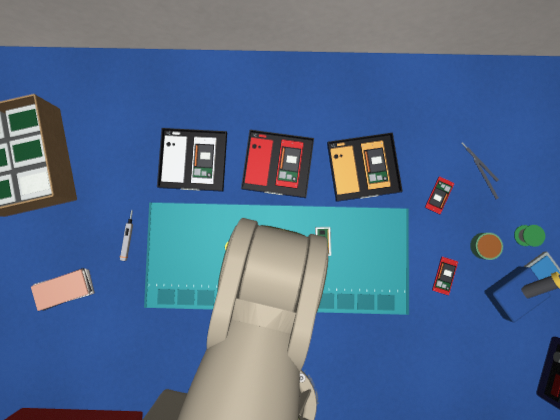

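The top view shows each phone flat beside its own cover: white (204,160), red (289,163) and gold (375,165). The memory pack and screwdriver are where they were, and the jar's edge shows at its old spot.

```bash
python3 -c "
from cell import manip
print(manip.sign_off())"
```

```text
the job is handed in; nothing more can be done
None
```

All three phones are in the trays of their own colour, flat with the open side up and parallel to their covers, none resting on one; I handed the job in at about 22 s of the 86 s allowed.

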